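# Walk the tube heater home onto its sprung dock contacts

### The arm

A 7-joint arm with a two-finger parallel gripper is mounted at the origin on the work surface. World frame = base frame: x ahead of the robot, y to its left, z up, the work surface at z = 0. Lengths are in m, angles in degrees, forces in N, time in s.
With the tool pointing down it reaches from about 0.35 to 0.9 m from the base axis. Payload 7.2 kg.
Tool frame: the origin (TCP) lies on the centre line of the jaws, within the pads' length; the fingertips stand nose_length ahead of it and the grasp point (between the pads) lies 3 mm ahead of it (nose_length is the distance from the TCP to the fingertips, in m); z points along the fingers, y is the direction in which the jaws open and shut (so a half turn about z gives the same grasp; the last joint's range is limited). The gripper opens to 88 mm and grips with 3 to 60 N. Pads are 20 mm wide; open, the fingers measure 115 mm over their backs; the gripper's body (75 mm by 178 mm) begins 61 mm behind the grasp point.
Start: joints at [66.108, 23.554, -0.728, 91.456, 0.321, 64.991, -4.71], TCP at [0.214, -0.587, 0.245] pointing down, gripper open.
Joint ranges: [-169.25, 169.25], [-16.82, 113.86], [-84.01, 82.57], [7.8, 145.47], [-59.2, 239.2], [7.22, 106.19], [-163.78, 163.78]. Speed limits (degrees/s): [136.94, 136.94, 172.46, 172.46, 180, 180, 180].

### API

Orientations are given as [roll, pitch, yaw] about the fixed x, y, z axes, in that order (R = Rz(yaw) Ry(pitch) Rx(roll)).
In Python, from bench import sense, get_image, camera_params, hand_in, nose_length gives the robot as it stands.
- The arm moves only by the shell command python3 -m pendant 'ROWS' [OPENING]. ROWS is a JSON object of lists of equal length, an entry for each row: "slide": the shift along the tool's x, y, z in mm, a list of three; "twist": the turn, a rotation vector about the tool's x, y, z in rad, a list of three. A call has 1 to 8 rows; each row shifts and turns the pose as measured when the row begins, along the tool's axes as they then stand; what a row does not reach is not made up. A row lasts 1/10 s, in which the tool goes at most 50 mm and 8.59 degrees, less where a joint would pass 70% of its speed; a pose out of reach is approached as far as the arm can. A call is refused whole if a number of a shift passes 50 or a number of a turn 0.15, either way. A call with a gripper value outside its range is refused whole. OPENING is the opening, from 0 (shut) to 1 (fully open), set as the call begins (- or left out, the last holds). The fingers move at their own pace and stop on an object; the grip force is fixed at half the most. Time passes only in rows, so rows that do not move let the fingers close. It gives the time, the measured TCP pose, the force and the opening at its end, in the units of the state.
- sense(): the state, without advancing time (a new reading comes with each control period).
- get_image(name): name is "side" or "top"; returns the picture (400x640x3 uint8, red, green, blue); there is no depth.
- camera_params(name): a dict with "vfov" (degrees; the focal length in pixels is half the picture's height over the tangent of half this angle, whatever the lens; pixels are square), "cx", "cy" (the principal point, pixels), "k1" (the pictures are not rectified: a ray, as slopes to the right and down, at radius r is drawn at 1 + k1 r^2 times it, then the intrinsics apply), "rvec" (rotation vector, rad) and "tvec" (3), from world to camera coordinates, as OpenCV has them. Camera axes: x right, y down, z forward; pixel columns grow to the right and rows downward; lengths in m; the calibration is good to about 2 mm. A picture is of the moment at which its call begins. camera_params takes no time and is no camera call.
- hand_in(): hands the job in, once; it reports no verdict.
The state is a dict: "clock": time; "joint_positions": joint angles; "joint_velocities": joint speeds; "joint_efforts": joint torques, N m; "position": TCP position; "ee_rot": TCP orientation; "contact_force": force on the tool from outside, world axes, zero at the start; "ft_torque": the same for the moment, N m; "grip_width": finger opening in m.
Only numpy, scipy, OpenCV 4.12 (cv2) and the standard library are available. Lean on these libraries where they do the work, as an engineer would, in place of code of your own. Each camera call takes 0.05 s, during which the arm holds its last target.

### The job

Walk the heavy tube heater back into its dock by gently nudging its two front corner bumpers in turn, a little at a time so that it never swings far askew. It must end square and central, with both sprung contacts of the dock pushed fully in. Never force it, lift it, or touch its front panel, its metal block or the tubes, and leave the bottles and the beaker where they stand.

Things in the scene. Friction and masses are not known exactly. Their poses are not given: they have to be found in the camera images.
- heater: Dry block heater, flat rubber base, loose on the bench; white case 150 (its x) x 200 (y) x 58 mm high, 1.1 to 1.6 kg: to be slid, not lifted. Origin: centre of its underside; x points from its front to its rear face (at x = +75 mm, brass strips at y = +-65), y to the left, z up. Over 25 N from the robot is forcing it; over 0.22 rad between its x and the dock's x is too far askew
- bumper_l (a point): Middle of the front face (flat, at heater x = -83 mm) of the black rubber bumper at the heater's left front corner: 44 mm wide, 5 to 57 mm above the bench; this point is at heater y = +80 mm, 31 mm high. Push here, along the heater's x: it goes forward while the heater turns about a point near the other side. Sliding takes about 3 to 10 N, the dock's springs add up to 4 N
- bumper_r (a point): The same on the right front corner, at heater y = -80 mm
- front_panel: Grey control panel on the heater's front between the bumpers (y -54 to 54 mm, 14 to 50 mm high) with a display and a small black knob, whose end is 2.5 mm behind the bumpers' faces. Its origin and axes are the heater's. Not to be touched
- block: Aluminium block on the heater's top (x -23 to 67, y -60 to 60 mm, top 72 mm above the bench) with capped test tubes in it, up to 118 mm above the bench. Its origin and axes are the heater's. Not to be touched
- dock: Fixed frame at the lane's far end: grey foot 50 x 200 x 50 mm (x = 137 to 187) with a cross bar on rods and two copper-faced sprung plungers (24 mm discs, 35 mm high, at y = +-65 mm) pointing to -x at the heater. Origin: on the bench, 157 mm before the foot's middle; its x axis is the lane's centre line, pointing away from the robot to the foot. Yellow lines at y = +-125 mm mark the lane
- dock_home (a point): The dock's origin, on the bench: about where the heater's origin is when home, its axes along the dock's. The cross bar's setting is not measured, so true home is up to 12 mm nearer or farther along x: find it by feel. Each plunger gives 8 mm (spring, 2 N at full travel), then stops hard and the push force climbs steeply; friction then keeps the heater there. Within 15 mm sideways and 0.05 rad
- wash_bottle: White bottle, 66 mm wide, 160 mm tall, 0.4 kg, loose, beside the lane. Origin: centre of its underside. Leave it where it stands
- blue_bottle: Blue bottle, 58 mm wide, 125 mm tall, 0.3 kg, loose, beside the lane. Origin: centre of its underside. Leave it where it stands
- beaker: Glass beaker, 64 mm wide, 75 mm tall, 0.12 kg, loose, beside the lane. Origin: centre of its underside. Leave it where it stands

How it is judged:
By the outcome, as a careful person would: the job done as asked, in the order asked, and still so for the second after the job is handed in, with the robot touching nothing.
It also fails if it takes over 72 s, if anything falls off the work surface, if the arm or the gripper's body presses on something with over 40 N, if the wrist force passes 120 N, or if a joint passes its speed limit or range.

## Working session

There is one attempt and no reset: what is moved stays moved. The work goes in short steps, Python scripts to look and compute and a shell command to move; the robot and the scene stay as the last step left them, time stands still between calls to the robot, and variables do not carry over. Pictures are saved under pics/ and viewed, and the job is handed in when it is done.

```bash
mkdir -p pics; ls; python3 - <<'E'
from bench import *
import cv2,numpy as np
print(sense()); print(nose_length if not callable(nose_length) else nose_length())
for n in("side","top"):
    print(n,camera_params(n)); cv2.imwrite(f"pics/{n}0.png",get_image(n)[:,:,::-1])
E
```

```text
pics
{'clock': 0.0, 'joint_positions': array([66.10743899, 23.59999637, -0.72802458, 91.50449983,  0.32102281,
       64.99110337, -4.71058538]), 'joint_velocities': array([ 0.00470822, -0.10093494,  0.07622506, -0.07975816,  0.02255301,
       -0.00548947, -0.04922053]), 'joint_efforts': array([ 4.03672075e-04, -5.87954235e+01,  6.42297640e-01, -2.91079277e+01,
       -5.36905462e-02,  1.83847651e-02,  1.01725227e-04]), 'position': array([ 0.21340139, -0.58692554,  0.2438061 ]), 'ee_rot': array([-1.79906699e+02,  6.93038890e-03,  1.99853136e+01]), 'contact_force': array([-0.08258757, -0.70102944, -0.14041769]), 'ft_torque': array([ 0.02489854, -0.00195915,  0.00450681]), 'grip_width': 0.08730834498663825}
0.022
side {'vfov': 49.92499062616403, 'cx': 319.7376333667083, 'cy': 200.2450042217347, 'k1': -0.0690471232847872, 'rvec': array([ 0.73651152, -2.37424891,  1.36249162]), 'tvec': array([0.49905945, 0.21021755, 0.62760411])}
top {'vfov': 53.54943798248586, 'cx': 317.1340182804138, 'cy': 197.98041180411113, 'k1': -0.0950203043643478, 'rvec': array([ 2.03113466, -2.19239418,  0.23308652]), 'tvec': array([0.08308338, 0.59331428, 0.85734495])}
```

View pics/side0.png

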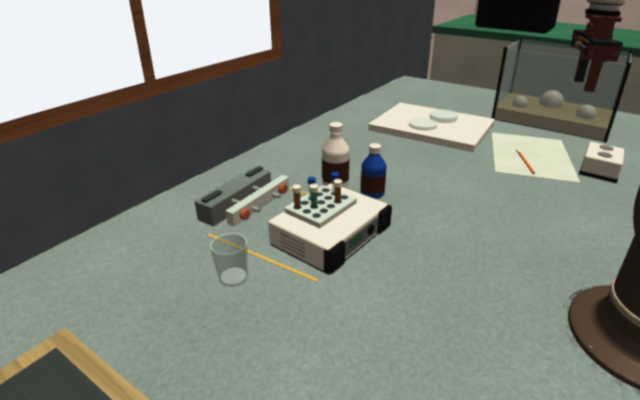

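View pics/top0.png

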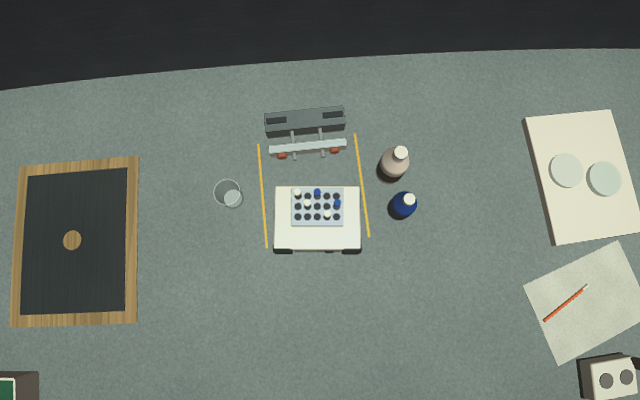

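The top view shows the heater at about (317,218), the dock foot at about (305,120), the yellow lane lines, the beaker on the left, and the bottles on the right. I'll enlarge it.

```bash
cat > h.py <<'E'
from bench import *
import cv2,numpy as np
def cam(n):
    p=camera_params(n); f=200/np.tan(np.radians(p['vfov']/2))
    K=np.array([[f,0,p['cx']],[0,f,p['cy']],[0,0,1]]); return K,np.array([p['k1'],0,0,0.]),p['rvec'],p['tvec']
def p2w(n,px,z):
    K,D,r,t=cam(n); R=cv2.Rodrigues(r)[0]
    px=np.array(px,float).reshape(-1,1,2)
    # distortion: drawn = ray*(1+k1 r^2) = opencv model
    u=cv2.undistortPoints(px,K,D).reshape(-1,2)
    d=np.c_[u,np.ones(len(u))]@R; c=-R.T@t
    return c+d*((z-c[2])/d[:,2])[:,None]
def w2p(n,P):
    K,D,r,t=cam(n); return cv2.projectPoints(np.array(P,float).reshape(-1,1,3),r,t,K,D)[0].reshape(-1,2)
def snap(n,name,box=None,s=1):
    im=get_image(n)[:,:,::-1]
    cv2.imwrite(f'pics/{name}_full.png',im)
    crop(name,box,s)
def crop(name,box,s):
    im=cv2.imread(f'pics/{name}_full.png')
    if box: x0,y0,x1,y1=box; im=im[y0:y1,x0:x1]
    cv2.imwrite(f'pics/{name}.png',cv2.resize(im,None,fx=s,fy=s,interpolation=cv2.INTER_CUBIC))
E
python3 - <<'E'
from h import *
im=cv2.imread('pics/top0.png'); cv2.imwrite('pics/top0c.png',cv2.resize(im[95:265,205:425],None,fx=3.5,fy=3.5,interpolation=cv2.INTER_CUBIC))
im=cv2.imread('pics/side0.png'); cv2.imwrite('pics/side0c.png',cv2.resize(im[120:290,190:400],None,fx=3.5,fy=3.5,interpolation=cv2.INTER_CUBIC))
print(w2p('top',[[0,0,0],[.5,0,0],[.5,.1,0]]))
E
```

```text
[[353.7628402  459.55382081]
 [335.62961765 241.55323761]
 [294.57923702 244.68503612]]
```

View pics/top0c.png

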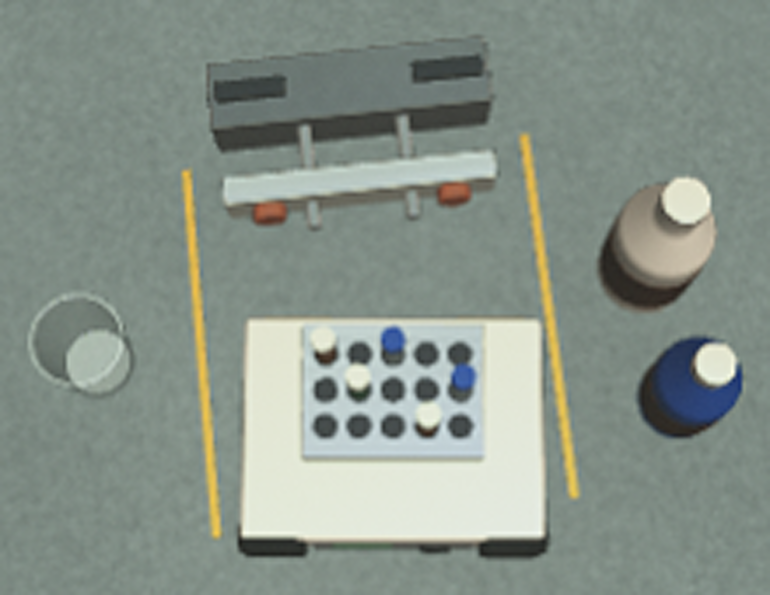

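View pics/side0c.png

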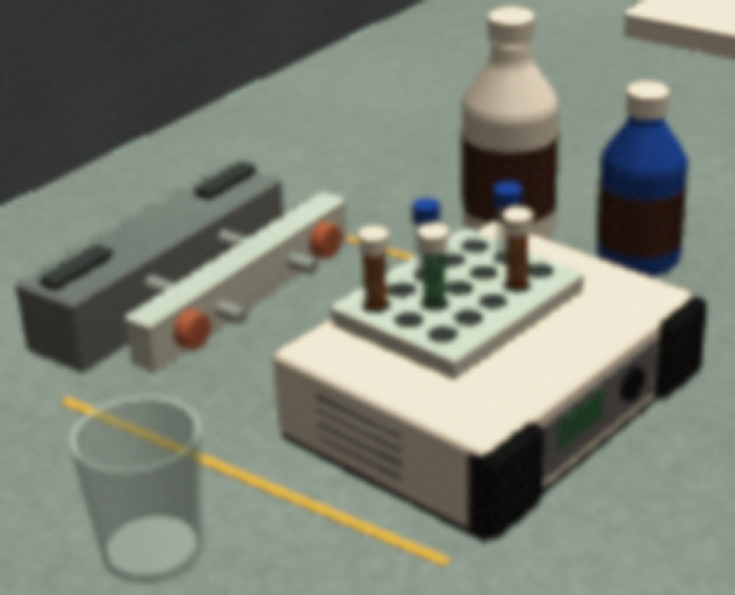

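```bash
python3 - <<'E'
from h import *
np.set_printoptions(precision=4,suppress=True)
def w(pts,z): return p2w('top',np.array(pts)/3.5-.5*(1-1/3.5)*0+[205,95],z)[:,:2]
ft=w([(208,66),(484,37),(491,99),(215,131)],.05);print('foot',ft)
L=w([(187,170),(217,537)],0);R=w([(525,135),(575,497)],0);print('L',L,'R',R)
for a in(L,R): d=a[0]-a[1];print(np.degrees(np.arctan2(d[1],d[0])),np.hypot(*d))
d=ft[0]-ft[1];print('foot yaw',np.degrees(np.arctan2(-d[0],d[1])),np.hypot(*d))
d=ft[3]-ft[2];print('foot yaw',np.degrees(np.arctan2(-d[0],d[1])),np.hypot(*d))
h=w([(247,319),(541,319),(547,540),(242,540)],.058);print('heater',h)
for a,b in((0,1),(3,2)): d=h[a]-h[b];print('h yaw',np.degrees(np.arctan2(-d[0],d[1])),np.hypot(*d))
for a,b in((0,3),(1,2)): d=h[a]-h[b];print('h yaw',np.degrees(np.arctan2(d[1],d[0])),np.hypot(*d))
print(w([(240,553),(547,553)],.055))
print(w([(110,360),(100,360)],0), w([(643,260)],0),w([(690,385)],.05))
E
```

```text
foot [[ 0.8239  0.1516]
 [ 0.8309 -0.0457]
 [ 0.7833 -0.0462]
 [ 0.7742  0.1489]]
L [[0.7656 0.1761]
 [0.4959 0.1674]] R [[ 0.7737 -0.074 ]
 [ 0.5047 -0.0829]]
1.8602333357934686 0.2698640046306031
1.892412864254485 0.2692207483805986
foot yaw 2.046568445031411 0.19742834526985886
foot yaw 2.6442870964697582 0.19527496168617486
heater [[ 0.6349  0.1329]
 [ 0.6198 -0.0642]
 [ 0.4721 -0.0537]
 [ 0.4873  0.1443]]
h yaw -4.372948394924951 0.19766277056399886
h yaw -4.37517109694571 0.1985244343505818
h yaw -4.426153092836713 0.14804265319000692
h yaw -4.092686903349031 0.14805206200352788
[[ 0.4792  0.1464]
 [ 0.4639 -0.0532]]
[[0.6271 0.2373]
 [0.6277 0.2445]] [[ 0.6718 -0.1499]] [[ 0.5686 -0.1611]]
```

```bash
python3 -m pendant '{"slide":[[32,-37,0],[32,-37,0],[32,-37,0],[32,-37,0],[32,-37,0],[32,-37,0],[32,-37,0],[32,-37,0]],"twist":[[0,0,0],[0,0,0],[0,0,0],[0,0,0],[0,0,0],[0,0,0],[0,0,0],[0,0,0]]}' 0
```

```text
clock: 0.9
position: [0.3517, -0.2169, 0.24]
ee_rot: [-179.8, 0.3, 19.3]
contact_force: [1.5, 0.2, -0.3]
grip_width: 0.0274
```

```bash
python3 -m pendant '{"slide":[[0,0,0],[0,0,0],[0,0,0],[0,0,0],[0,0,0]],"twist":[[0,0,0.14],[0,0,0.14],[0,0,0.14],[0,0,0.14],[0,0,0.14]]}' 0
```

```text
clock: 1.4
position: [0.3535, -0.2083, 0.2397]
ee_rot: [-179.9, 0.4, -21.4]
contact_force: [-0.4, 0.1, -0.5]
grip_width: 0.0007
```

```bash
python3 -m pendant '{"slide":[[0,-46,0],[0,-46,0],[0,-46,0],[0,-40,20],[0,0,40],[0,0,40],[0,0,40],[0,0,20]],"twist":[[0,0,0],[0,0,0],[0,0,0],[0,0,0],[0,0,0],[0,0,0],[0,0,0],[0,0,0]]}' 0
python3 - <<'E'
from h import *
snap('top','t1',(205,95,425,265),3.5)
E
```

```text
clock: 2.2
position: [0.424, -0.0355, 0.0779]
ee_rot: [-179.7, -0.2, -21.8]
contact_force: [0.5, 0.4, 0.9]
grip_width: 0.0006
```

View pics/t1.png

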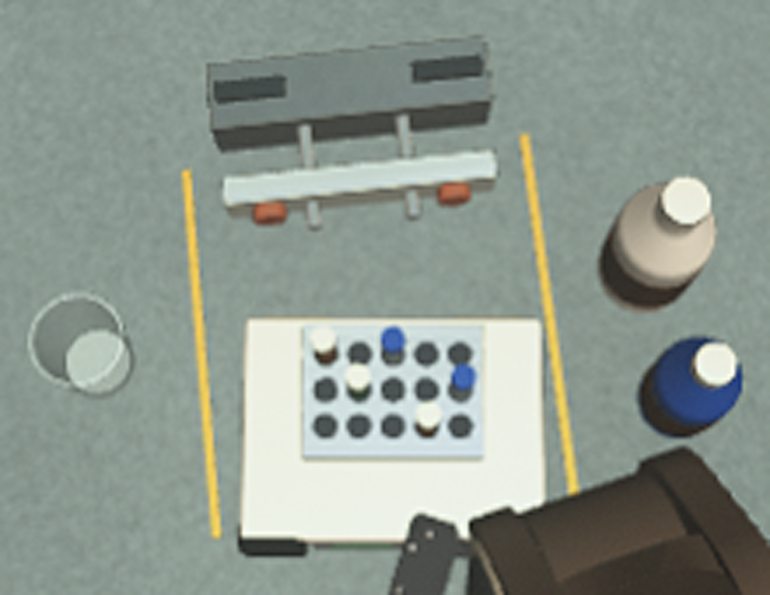

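```bash
python3 -m pendant '{"slide":[[0,8,20],[0,0,18],[0,0,5]],"twist":[[0,0,0],[0,0,0],[0,0,0]]}' 0; python3 -m pendant '{"slide":[[0,0,0]],"twist":[[0,0,0]]}'; 
python3 - <<'E'
from h import *
snap('side','s1',(190,120,400,290),3.5)
E
```

```text
clock: 2.55
position: [0.42, -0.0427, 0.0321]
ee_rot: [-179.7, 0.1, -21.8]
contact_force: [-0.1, -1.2, -0.2]
grip_width: 0.0
clock: 2.65
position: [0.4199, -0.0427, 0.0322]
ee_rot: [-179.8, 0.1, -21.8]
contact_force: [0.1, -0.0, -0.8]
grip_width: 0.0003
```

View pics/s1.png

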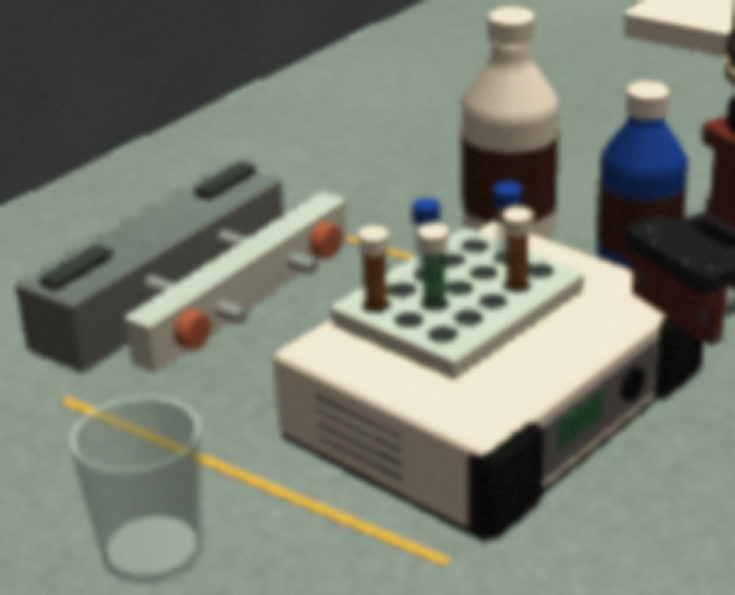

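```bash
python3 -m pendant '{"slide":[[10,-4,0],[10,-4,0],[4,-1.6,0],[4,-1.6,0]],"twist":[[0,0,0],[0,0,0],[0,0,0],[0,0,0]]}'; python3 -m pendant '{"slide":[[3.7,-1.5,0]],"twist":[[0,0,0]]}';  python3 -m pendant '{"slide":[[3.7,-1.5,0]],"twist":[[0,0,0]]}'
```

```text
clock: 3.1
position: [0.4538, -0.0433, 0.0355]
ee_rot: [-179.8, -0.1, -21.8]
contact_force: [-8.3, -2.4, 2.2]
grip_width: 0.0004
clock: 3.2
position: [0.4553, -0.0439, 0.0352]
ee_rot: [-180.0, 0.2, -21.9]
contact_force: [-13.2, -2.0, 10.5]
grip_width: 0.0009
clock: 3.3
position: [0.456, -0.0444, 0.0349]
ee_rot: [179.8, 0.5, -21.9]
contact_force: [-11.2, -0.2, 9.4]
grip_width: 0.0005
```

```bash
python3 -m pendant '{"slide":[[3.7,-1.5,-1.2]],"twist":[[0,0,0]]}';  python3 -m pendant '{"slide":[[4.5,-1.8,-0.8]],"twist":[[0,0,0]]}'; python3 -m pendant '{"slide":[[4.5,-1.8,-0.5]],"twist":[[0,0,0]]}'
```

```text
clock: 3.4
position: [0.4572, -0.0449, 0.0354]
ee_rot: [179.6, 0.8, -21.9]
contact_force: [-4.0, -1.6, -4.2]
grip_width: 0.0008
clock: 3.5
position: [0.4597, -0.0457, 0.0356]
ee_rot: [179.5, 1.1, -21.9]
contact_force: [-4.9, -2.3, -1.9]
grip_width: 0.0005
clock: 3.6
position: [0.4619, -0.0465, 0.0354]
ee_rot: [179.3, 1.4, -22.0]
contact_force: [-8.6, -2.1, 4.0]
grip_width: 0.0004
```

```bash
python3 -m pendant '{"slide":[[4.6,-1.8,-0.8],[4.6,-1.8,-0.6],[4.6,-1.8,-0.6]],"twist":[[0.006,0.01,0],[0.006,0.01,0],[0.004,0.008,0]]}';  python3 -m pendant '{"slide":[[4.6,-1.8,-0.6],[4.6,-1.8,-0.6],[4.6,-1.8,-0.6]],"twist":[[0.004,0.006,0],[0.004,0.006,0],[0.004,0.006,0]]}'
```

```text
clock: 3.9
position: [0.4687, -0.049, 0.0352]
ee_rot: [179.6, 0.6, -22.1]
contact_force: [-9.1, -1.8, 3.2]
grip_width: 0.0005
clock: 4.2
position: [0.4747, -0.0513, 0.0351]
ee_rot: [179.7, 0.5, -22.2]
contact_force: [-8.9, -2.0, 4.0]
grip_width: 0.0005
```

```bash
python3 -m pendant '{"slide":[[4.6,-1.8,-0.8],[4.6,-1.8,-0.6],[4.6,-1.8,-0.6]],"twist":[[0.004,0.006,0],[0.004,0.006,0],[0.004,0.006,0]]}'; python3 -m pendant '{"slide":[[-10,4,0],[-20,8,0],[-10,4,-5]],"twist":[[0,0,0],[0,0,0],[0,0,0]]}'; python3 - <<'E'
from h import *
snap('top','t2',(205,95,425,265),3.5)
snap('side','s2',(190,120,400,290),3.5)
E
```

```text
clock: 4.5
position: [0.4823, -0.0538, 0.0352]
ee_rot: [179.9, 0.2, -22.2]
contact_force: [-5.8, -1.3, 0.5]
grip_width: 0.0004
clock: 4.8
position: [0.4384, -0.0532, 0.0401]
ee_rot: [180.0, 0.2, -22.3]
contact_force: [0.6, -0.9, 0.1]
grip_width: 0.0004
```

View pics/t2.png

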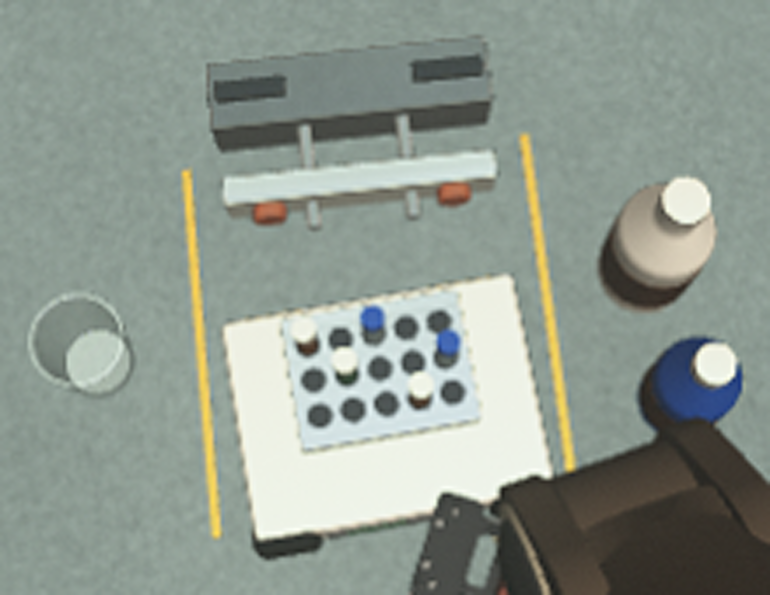

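View pics/s2.png

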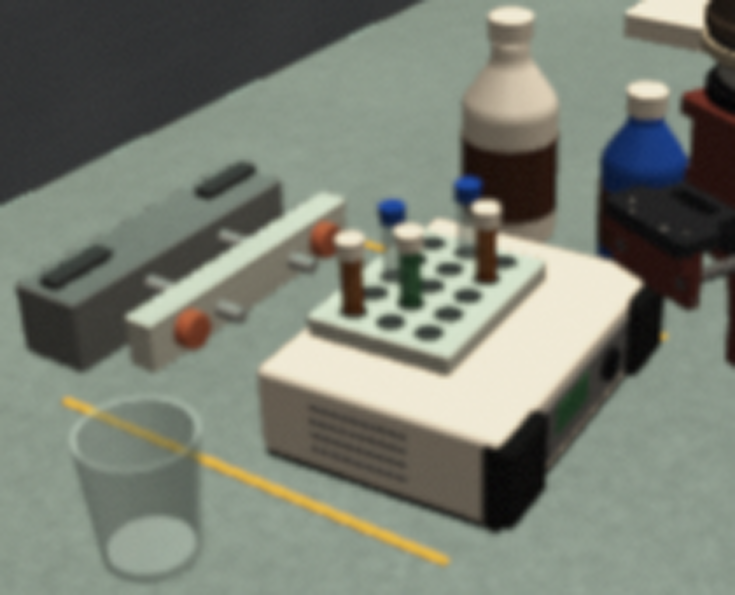

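```bash
cat >> h.py <<'E'
DO=np.array([.6462,.0467]); DY=np.radians(1.95)
def fit(pts,names):
    # crop px (205,95)*3.5 ; names among RL RR FR FL
    M={'RL':(.075,.1),'RR':(.075,-.1),'FR':(-.075,-.1),'FL':(-.075,.1)}
    W=p2w('top',np.array(pts,float)/3.5+[205,95],.058)[:,:2]; m=np.array([M[n] for n in names])
    Z=(W-W.mean(0))@[1,1j]; z=(m-m.mean(0))@[1,1j]; a=np.angle((Z*z.conj()).sum())
    R=lambda t:np.array([[np.cos(t),-np.sin(t)],[np.sin(t),np.cos(t)]])
    o=W.mean(0)-R(a)@m.mean(0); res=W-o-m@R(a).T
    print('origin',o.round(4),'yaw',np.degrees(a).round(2),'res mm',(res*1000).round(1).tolist())
    print('dock rel mm',((R(DY).T@(o-DO))*1000).round(1),'rad',round(a-DY,3))
    print('bl',(o+R(a)@[-.083,.08]).round(4),'br',(o+R(a)@[-.083,-.08]).round(4))
E
python3 - <<'E'
from h import *
fit([(247,319),(541,319),(547,540),(242,540)],['RL','RR','FR','FL'])
fit([(224,326),(513,276),(552,473),(259,541)],['RL','RR','FR','FL'])
fit([(224,326),(513,276),(259,541)],['RL','RR','FL'])
E
```

```text
origin [0.5535 0.0398] yaw -4.33 res mm [[-1.0, -1.0], [-0.9, 1.3], [0.9, 0.6], [1.0, -0.9]]
dock rel mm [-92.9  -3.7] rad -0.11
bl [0.4768 0.1259] br [ 0.4647 -0.0337]
origin [0.5709 0.0431] yaw 6.71 res mm [[-2.5, -2.6], [-6.0, -0.8], [7.5, 3.8], [1.1, -0.4]]
dock rel mm [-75.4  -1.1] rad 0.083
bl [0.4792 0.1128] br [ 0.4978 -0.0461]
origin [0.5678 0.0422] yaw 5.64 res mm [[-1.3, -0.5], [-1.2, 1.6], [2.5, -1.1]]
dock rel mm [-78.5  -1.8] rad 0.064
bl [0.4773 0.1137] br [ 0.493  -0.0456]
```

```bash
python3 -m pendant '{"slide":[[-16,-37,0],[-15,-37,0],[-15,-37,0],[-15,-37,0],[0,0,3]],"twist":[[0,0,0],[0,0,0],[0,0,0],[0,0,0],[0,0,0]]}'
```

```text
clock: 5.4
position: [0.4467, 0.1123, 0.0413]
ee_rot: [-179.6, -0.5, -22.7]
contact_force: [0.4, 0.0, 1.1]
grip_width: 0.0006
```

```bash
python3 -m pendant '{"slide":[[7,1,6],[5,-1,0.5],[3.7,-1.5,-0.5],[3.7,-1.5,-0.8]],"twist":[[0,0,0.01],[0,0,0.01],[0,0,0],[0,0,0]]}';python3 -m pendant '{"slide":[[4.5,-1.8,-0.8],[4.6,-1.8,-0.8]],"twist":[[0.003,0.005,0],[0.003,0.005,0]]}'
```

```text
clock: 5.8
position: [0.4674, 0.106, 0.0356]
ee_rot: [-179.6, -0.4, -23.9]
contact_force: [-6.8, 4.7, -1.3]
grip_width: 0.001
clock: 6.0
position: [0.4736, 0.1043, 0.036]
ee_rot: [-179.5, -0.6, -24.0]
contact_force: [-6.2, 4.6, -1.1]
grip_width: 0.0005
```

```bash
python3 -m pendant '{"slide":[[4.2,-2.8,-0.5],[4.2,-2.8,-0.5],[4.2,-2.8,-0.5]],"twist":[[-0.003,-0.003,-0.01],[-0.003,-0.003,-0.01],[-0.003,-0.003,-0.01]]}';python3 -m pendant '{"slide":[[4.2,-2.8,-0.5],[4.2,-2.8,-0.5],[4.2,-2.8,-0.5]],"twist":[[0,0,-0.01],[0,0,-0.01],[0,0,-0.01]]}'
```

```text
clock: 6.3
position: [0.4794, 0.105, 0.036]
ee_rot: [179.4, 0.8, -22.3]
contact_force: [-14.8, 3.1, 11.1]
grip_width: 0.0002
clock: 6.6
position: [0.4836, 0.1063, 0.0364]
ee_rot: [178.7, 1.9, -20.6]
contact_force: [-13.4, 2.1, 10.9]
grip_width: 0.0005
```

```bash
python3 -m pendant '{"slide":[[4.2,-2.6,-1.5],[4.2,-2.6,-0.8],[4.2,-2.6,-0.8]],"twist":[[0.012,0.018,0],[0.008,0.012,0],[0.004,0.008,0]]}';python3 -m pendant '{"slide":[[4.2,-2.6,-0.8],[4.2,-2.6,-0.8],[4.2,-2.6,-0.8]],"twist":[[0.004,0.006,0],[0.004,0.006,0],[0.004,0.006,0]]}'
```

```text
clock: 6.9
position: [0.4922, 0.1072, 0.0372]
ee_rot: [179.8, 0.4, -20.7]
contact_force: [-4.7, 3.5, -3.1]
grip_width: 0.0006
clock: 7.2
position: [0.5011, 0.108, 0.0372]
ee_rot: [-179.8, -0.0, -20.8]
contact_force: [-5.4, 4.0, -3.1]
grip_width: 0.0005
```

```bash
python3 -m pendant '{"slide":[[-14,5,0],[-26,10,0]],"twist":[[0,0,0],[0,0,0]]}'; python3 - <<'E'
from h import *
snap('top','t3',(205,95,425,265),3.5)
E
```

```text
clock: 7.4
position: [0.4613, 0.1065, 0.0371]
ee_rot: [-179.7, -0.1, -21.1]
contact_force: [-0.2, 0.2, -0.7]
grip_width: 0.0009
```

View pics/t3.png

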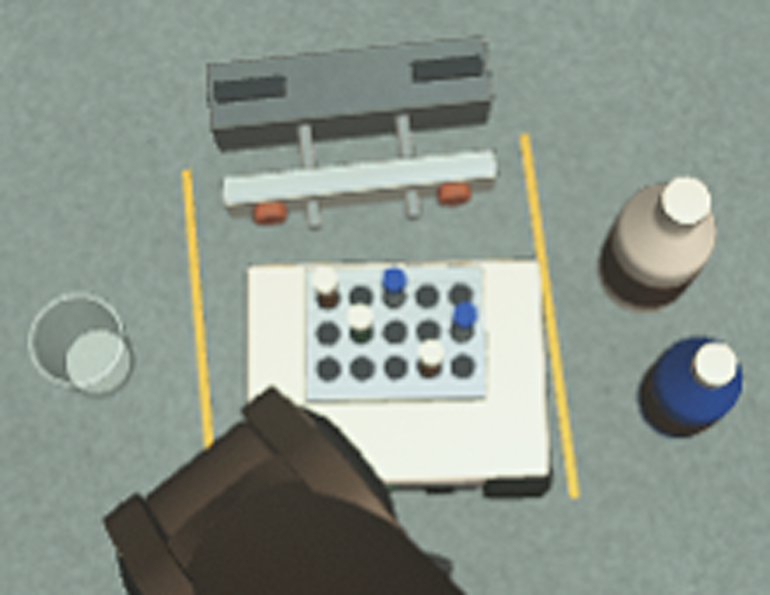

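```bash
python3 - <<'E'
from h import *
fit([(248,266),(537,262),(549,473)],['RL','RR','FR'])
E
```

```text
origin [0.5924 0.0364] yaw -2.89 res mm [[-0.6, -2.3], [-2.7, 1.8], [3.2, 0.5]]
dock rel mm [-54.1  -8.5] rad -0.084
bl [0.5136 0.1205] br [ 0.5055 -0.0393]
```

```bash
python3 -m pendant '{"slide":[[14,35,0],[15,35,0],[15,35,0],[15,33,0],[0,0,2]],"twist":[[0,0,0],[0,0,0],[0,0,0],[0,0,0],[0,0,0]]}'
```

```text
clock: 7.95
position: [0.4618, -0.0529, 0.0353]
ee_rot: [-180.0, 0.0, -21.1]
contact_force: [-0.3, 0.5, 0.3]
grip_width: 0.0002
```

```bash
python3 -m pendant '{"slide":[[12,-4.6,0],[10,-3.8,0],[3.7,-1.5,0],[3.7,-1.5,-0.8]],"twist":[[0,0,0],[0,0,0],[0,0,0],[0,0,0]]}';python3 -m pendant '{"slide":[[4.6,-1.8,-0.8],[4.6,-1.8,-0.8]],"twist":[[0.003,0.005,0],[0.003,0.005,0]]}'
```

```text
clock: 8.35
position: [0.4931, -0.0565, 0.0358]
ee_rot: [179.9, 0.2, -21.6]
contact_force: [-5.6, -2.8, -2.0]
grip_width: 0.0003
clock: 8.55
position: [0.4986, -0.0572, 0.0358]
ee_rot: [180.0, 0.1, -21.6]
contact_force: [-6.0, -4.0, -0.9]
grip_width: 0.0001
```

```bash
python3 -m pendant '{"slide":[[4.6,-1.8,-0.8],[4.6,-1.8,-0.8],[4.6,-1.8,-0.8]],"twist":[[0.003,0.004,0],[0.003,0.004,0],[0.003,0.004,0]]}';python3 -m pendant '{"slide":[[4.6,-1.8,-0.7],[4.6,-1.8,-0.7]],"twist":[[0.003,0.004,0],[0.003,0.004,0]]}'
```

```text
clock: 8.85
position: [0.5048, -0.0586, 0.0357]
ee_rot: [179.9, 0.2, -21.5]
contact_force: [-7.9, -2.9, 3.0]
grip_width: 0.0005
clock: 9.05
position: [0.5084, -0.0596, 0.0356]
ee_rot: [179.9, 0.4, -21.5]
contact_force: [-8.9, -2.9, 5.5]
grip_width: 0.0006
```

```bash
python3 -m pendant '{"slide":[[4.6,-1.8,-1],[4.6,-1.8,-0.8],[4.6,-1.8,-0.8]],"twist":[[0.004,0.006,0],[0.004,0.006,0],[0.004,0.006,0]]}'; python3 -m pendant '{"slide":[[-12,4,0],[-22,8,0]],"twist":[[0,0,0],[0,0,0]]}'; python3 - <<'E'
from h import *
snap('top','t4',(205,95,425,265),3.5)
E
```

```text
clock: 9.35
position: [0.5152, -0.061, 0.0358]
ee_rot: [-180.0, 0.1, -21.5]
contact_force: [-5.5, -2.0, -1.2]
grip_width: 0.0007
clock: 9.55
position: [0.4809, -0.0585, 0.0358]
ee_rot: [-179.9, 0.0, -21.4]
contact_force: [-0.1, 0.5, 0.2]
grip_width: 0.0006
```

View pics/t4.png

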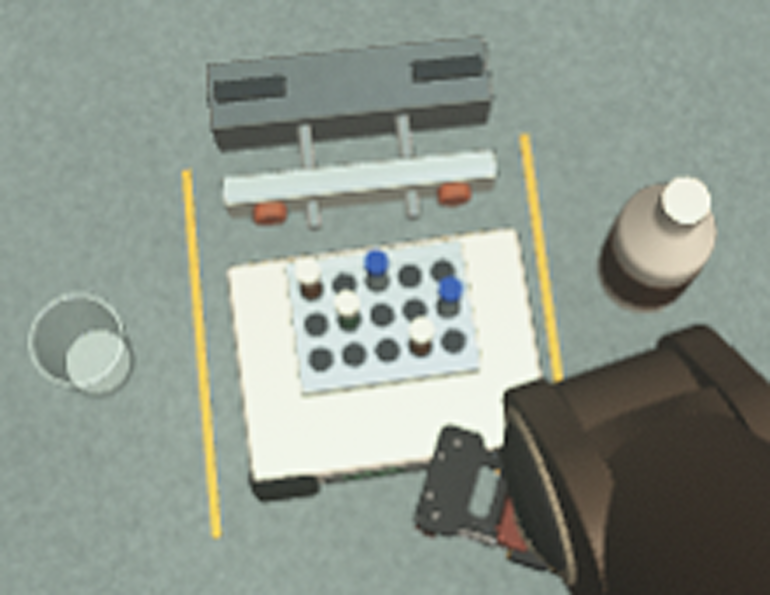

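```bash
python3 - <<'E'
from h import *
fit([(229,268),(516,231),(254,481)],['RL','RR','FL'])
snap('side','s4',(170,60,500,290),2.4)
E
```

```text
origin [0.6033 0.04  ] yaw 3.23 res mm [[-1.2, -0.9], [-1.2, 2.3], [2.4, -1.3]]
dock rel mm [-43.1  -5.2] rad 0.022
bl [0.516  0.1152] br [ 0.525  -0.0446]
```

View pics/s4.png

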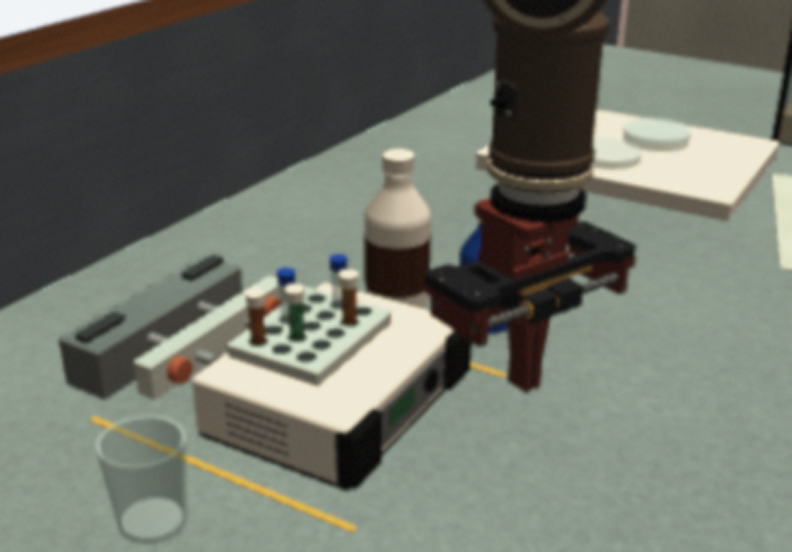

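```bash
python3 -m pendant '{"slide":[[0,0,0],[0,0,0],[-7,-39,0],[-7,-39,0],[-7,-39,0],[-7,-39,0]],"twist":[[0,0,-0.09],[0,0,-0.09],[0,0,0],[0,0,0],[0,0,0],[0,0,0]]}'
```

```text
clock: 10.25
position: [0.4843, 0.1002, 0.0369]
ee_rot: [-180.0, -0.1, -11.2]
contact_force: [0.5, 0.0, 0.5]
grip_width: 0.0005
```

```bash
python3 -m pendant '{"slide":[[9,-2,0.5],[5,-1,0],[3.8,-1.1,0],[3.8,-1.1,-0.8]],"twist":[[0,0,0],[0,0,0],[0,0,0],[0.003,0.004,0]]}';python3 -m pendant '{"slide":[[4.7,-1.6,-0.8],[4.7,-1.6,-0.8]],"twist":[[0.003,0.005,0],[0.003,0.005,0]]}'
```

```text
clock: 10.65
position: [0.5074, 0.1098, 0.0377]
ee_rot: [-179.6, -0.3, -10.5]
contact_force: [-5.4, 2.6, -2.4]
grip_width: 0.0006
clock: 10.85
position: [0.5136, 0.1098, 0.0377]
ee_rot: [-179.3, -0.5, -10.6]
contact_force: [-5.1, 4.0, -2.3]
grip_width: 0.0006
```

```bash
python3 -m pendant '{"slide":[[4.7,-1.6,-0.8],[4.7,-1.6,-0.8]],"twist":[[0.003,0.005,0],[0.003,0.005,0]]}'
```

```text
clock: 11.05
position: [0.5192, 0.1098, 0.0377]
ee_rot: [-179.1, -0.6, -10.7]
contact_force: [-6.9, 4.3, -0.8]
grip_width: 0.0003
```

```bash
python3 -m pendant '{"slide":[[-10,2,0],[-18,4,0]],"twist":[[-0.005,-0.005,0],[-0.006,-0.005,0]]}'; python3 - <<'E'
from h import *
snap('top','t5',(205,95,425,265),3.5)
E
```

```text
clock: 11.25
position: [0.4914, 0.1066, 0.0371]
ee_rot: [-179.7, -0.0, -11.0]
contact_force: [-0.2, 0.1, -0.2]
grip_width: 0.0003
```

View pics/t5.png

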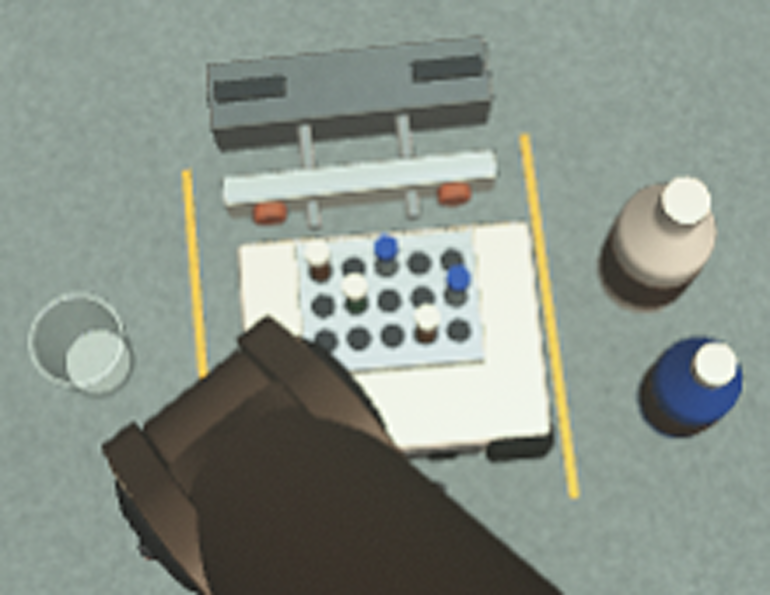

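```bash
python3 - <<'E'
from h import *
fit([(240,243),(528,224),(549,434)],['RL','RR','FR'])
E
```

```text
origin [0.6141 0.037 ] yaw -0.11 res mm [[-0.8, -2.1], [-1.9, 1.1], [2.7, 1.0]]
dock rel mm [-32.4  -8.6] rad -0.036
bl [0.5312 0.1172] br [ 0.5309 -0.0428]
```

```bash
python3 -m pendant '{"slide":[[9,38,0],[9,38,0],[9,38,0],[10,37,0],[0,0,1]],"twist":[[0,0,0],[0,0,0],[0,0,0],[0,0,0],[0,0,0]]}'; python3 -m pendant '{"slide":[[8,-1.5,0],[4,-0.8,0],[4,-0.8,0]],"twist":[[0,0,0],[0,0,0],[0,0,0]]}'
```

```text
clock: 11.8
position: [0.4956, -0.0571, 0.0364]
ee_rot: [-179.9, -0.0, -10.9]
contact_force: [-0.0, 0.2, -0.2]
grip_width: 0.0008
clock: 12.1
position: [0.5128, -0.0579, 0.0368]
ee_rot: [-179.9, -0.1, -11.1]
contact_force: [0.2, 0.2, -0.2]
grip_width: 0.0
```

```bash
python3 -m pendant '{"slide":[[4,-0.8,0],[4,-0.8,-0.8],[4.8,-1,-0.8],[4.8,-1,-0.8]],"twist":[[0,0,0],[0.003,0.004,0],[0.003,0.004,0],[0.003,0.004,0]]}'; python3 -m pendant '{"slide":[[4.8,-1,-0.8],[4.8,-1,-0.8],[4.8,-1,-0.8]],"twist":[[0.003,0.004,0],[0.003,0.004,0],[0.003,0.004,0]]}'
```

```text
clock: 12.5
position: [0.5271, -0.056, 0.0375]
ee_rot: [-179.6, -0.2, -10.8]
contact_force: [-7.0, -3.1, 1.5]
grip_width: 0.0006
clock: 12.8
position: [0.5332, -0.0575, 0.0375]
ee_rot: [-179.5, 0.1, -10.8]
contact_force: [-8.8, -3.1, 3.6]
grip_width: 0.0005
```

```bash
python3 -m pendant '{"slide":[[4.8,-1,-0.9],[4.8,-1,-0.8],[4.8,-1,-0.8]],"twist":[[0,0.004,0],[0,0.004,0],[0,0.004,0]]}';python3 -m pendant '{"slide":[[-10,2,0],[-18,4,0]],"twist":[[-0.004,0,0],[-0.004,0,0]]}'; python3 - <<'E'
from h import *
snap('top','t6',(205,95,425,265),3.5)
E
```

```text
clock: 13.1
position: [0.5399, -0.0592, 0.0376]
ee_rot: [-180.0, 0.4, -10.8]
contact_force: [-7.8, -3.2, 3.2]
grip_width: 0.0004
clock: 13.3
position: [0.5123, -0.0586, 0.0376]
ee_rot: [179.6, 0.2, -10.7]
contact_force: [-0.5, 0.5, -0.1]
grip_width: 0.0006
```

View pics/t6.png

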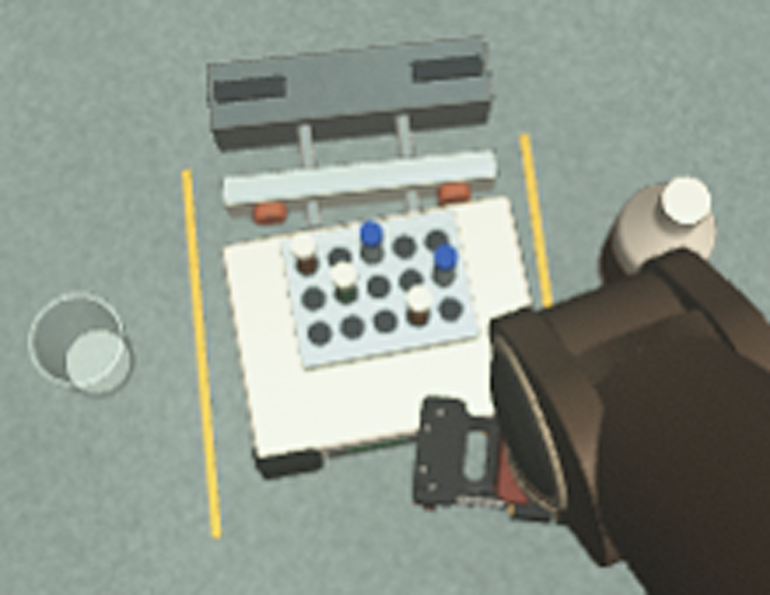

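```bash
python3 - <<'E'
from h import *
fit([(224,245),(506,198),(257,458)],['RL','RR','FL'])
# plunger front faces at z .035, y +-65 in dock frame: pixels front edge of red discs
print(p2w('top',np.array([(271,224),(456,204)])/3.5+[205,95],.035))
E
```

```text
origin [0.6234 0.0405] yaw 5.68 res mm [[-0.2, -1.7], [-1.2, 2.8], [1.5, -1.1]]
dock rel mm [-23.   -5.4] rad 0.065
bl [0.5329 0.1119] br [ 0.5487 -0.0473]
[[ 0.70785408  0.11448999  0.035     ]
 [ 0.71257614 -0.01590865  0.035     ]]
```

```bash
python3 -m pendant '{"slide":[[-12,-34,0],[-9,-38,0],[-8,-38,0],[-8,-38,0],[0,0,0.5]],"twist":[[0,0,0],[0,0,0],[0,0,0],[0,0,0],[0,0,0]]}'
```

```text
clock: 13.85
position: [0.4992, 0.0998, 0.0369]
ee_rot: [179.7, 0.2, -10.8]
contact_force: [0.1, 0.1, 0.8]
grip_width: 0.0007
```

```bash
python3 -m pendant '{"slide":[[9,-2,0],[5,-1,0],[4,-1.1,0],[4,-1.1,-0.8]],"twist":[[0,0,0],[0,0,0],[0,0,0],[0.003,0.004,0]]}';python3 -m pendant '{"slide":[[4.7,-1.6,-0.8],[4.7,-1.6,-0.8]],"twist":[[0.003,0.005,0],[0.003,0.005,0]]}';python3 -m pendant '{"slide":[[4.7,-1.6,-0.8],[4.7,-1.6,-0.8]],"twist":[[0.003,0.005,0],[0.003,0.005,0]]}'
```

```text
clock: 14.25
position: [0.523, 0.1003, 0.0376]
ee_rot: [179.9, -0.0, -10.7]
contact_force: [-5.2, 3.3, -2.1]
grip_width: 0.0011
clock: 14.45
position: [0.5291, 0.1007, 0.0375]
ee_rot: [-179.9, -0.1, -10.8]
contact_force: [-7.9, 2.7, 0.7]
grip_width: 0.0003
clock: 14.65
position: [0.534, 0.1016, 0.0374]
ee_rot: [-179.7, -0.1, -10.8]
contact_force: [-8.1, 3.4, 2.7]
grip_width: 0.0007
```

```bash
python3 -m pendant '{"slide":[[4.7,-1.6,-0.8],[4.7,-1.6,-0.8]],"twist":[[0.001,0.004,0],[0.001,0.004,0]]}';python3 -m pendant '{"slide":[[-10,2,0],[-18,4,0]],"twist":[[0,0,0],[0,0,0]]}'; python3 - <<'E'
from h import *
snap('top','t7',(205,95,425,265),3.5)
E
```

```text
clock: 14.85
position: [0.5385, 0.1025, 0.0374]
ee_rot: [-179.7, -0.0, -10.8]
contact_force: [-8.0, 2.4, 1.7]
grip_width: 0.0006
clock: 15.05
position: [0.5108, 0.1005, 0.0371]
ee_rot: [-179.7, -0.1, -11.0]
contact_force: [0.6, 0.7, 0.1]
grip_width: 0.0004
```

View pics/t7.png

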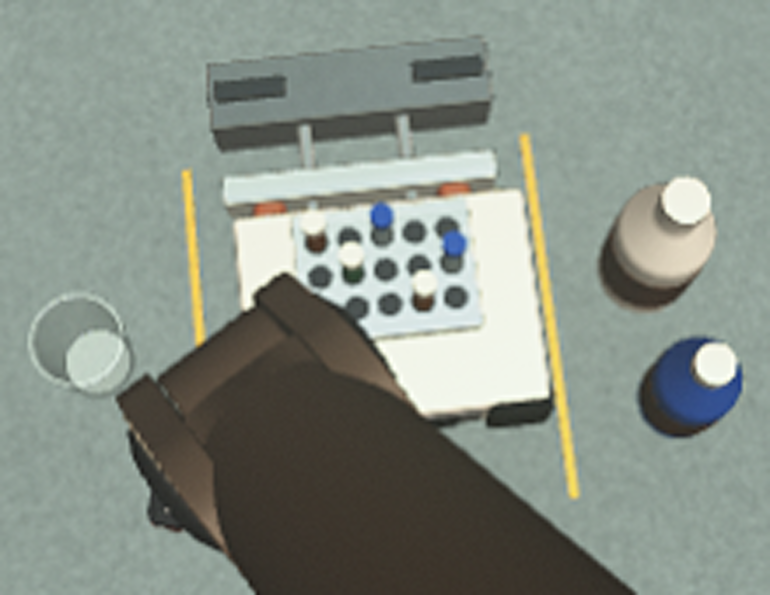

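```bash
python3 - <<'E'
from h import *
fit([(234,221),(519,191),(549,398)],['RL','RR','FR'])
E
```

```text
origin [0.6341 0.0376] yaw 2.24 res mm [[-0.7, -2.3], [-1.9, 1.2], [2.6, 1.1]]
dock rel mm [-12.4  -8.7] rad 0.005
bl [0.548  0.1142] br [ 0.5543 -0.0456]
```

```bash
python3 -m pendant '{"slide":[[8,37,0],[9,37,0],[10,37,0],[12,36,0],[0,0,0]],"twist":[[0,0,0],[0,0,0],[0,0,0],[0,0,0],[0,0,0]]}'; python3 -m pendant '{"slide":[[7,-1.4,0],[4,-0.8,0]],"twist":[[0,0,0],[0,0,0]]}'
```

```text
clock: 15.6
position: [0.5174, -0.059, 0.0369]
ee_rot: [-179.8, -0.1, -11.0]
contact_force: [-0.5, 0.5, 0.2]
grip_width: 0.0004
clock: 15.8
position: [0.5289, -0.0608, 0.0372]
ee_rot: [-179.8, -0.2, -11.2]
contact_force: [-0.8, 0.7, -1.2]
grip_width: 0.0003
```

```bash
python3 - <<'E'
from h import *
snap('side','s7',(170,60,500,290),2.4)
E
python3 -m pendant '{"slide":[[4,-0.8,0],[4,-0.8,-0.8]],"twist":[[0,0,0],[0,0,0]]}'
```

```text
clock: 16.05
position: [0.5381, -0.0579, 0.0381]
ee_rot: [-179.8, -0.2, -11.0]
contact_force: [0.5, 0.0, 0.5]
grip_width: 0.0007
```

View pics/s7.png

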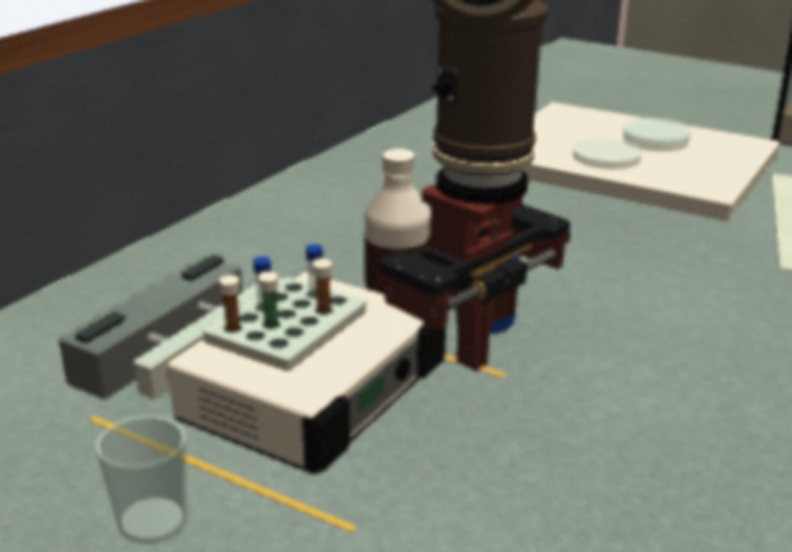

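```bash
for i in 1; do :; done; python3 -m pendant '{"slide":[[4,-0.8,-0.5],[4,-0.8,-0.8]],"twist":[[0,0.003,0],[0,0.003,0]]}'; python3 -m pendant '{"slide":[[4.5,-0.9,-0.8]],"twist":[[0,0.004,0]]}'; python3 -m pendant '{"slide":[[4.5,-0.9,-0.8]],"twist":[[0,0.004,0]]}'
```

```text
clock: 16.25
position: [0.5461, -0.0565, 0.0391]
ee_rot: [-179.8, -0.4, -10.8]
contact_force: [-4.8, -2.8, -1.8]
grip_width: 0.0006
clock: 16.35
position: [0.5487, -0.0571, 0.0391]
ee_rot: [-179.9, -0.4, -10.8]
contact_force: [-6.0, -2.9, -1.4]
grip_width: 0.0006
clock: 16.45
position: [0.5509, -0.0577, 0.039]
ee_rot: [180.0, -0.3, -10.8]
contact_force: [-9.4, -1.5, 2.8]
grip_width: 0.0009
```

```bash
python3 -m pendant '{"slide":[[4.5,-0.9,-0.8]],"twist":[[0,0.004,0]]}'; python3 -m pendant '{"slide":[[4.5,-0.9,-0.8]],"twist":[[0,0.004,0]]}'
```

```text
clock: 16.55
position: [0.5522, -0.0582, 0.039]
ee_rot: [179.8, -0.2, -10.8]
contact_force: [-14.0, -1.7, 7.6]
grip_width: 0.0006
clock: 16.65
position: [0.5531, -0.0586, 0.039]
ee_rot: [179.6, 0.0, -10.8]
contact_force: [-13.3, -1.4, 8.6]
grip_width: 0.0007
```

```bash
python3 -m pendant '{"slide":[[-10,2,0],[-18,4,0],[-16,-34,0],[-9,-38,0],[-8,-38,0],[-6,-38,0],[0,0,1]],"twist":[[0,0,0],[0,0,0],[0,0,0],[0,0,0],[0,0,0],[0,0,0],[0,0,0]]}'; python3 - <<'E'
from h import *
snap('top','t8',(205,95,425,265),3.5)
E
```

```text
clock: 17.35
position: [0.5135, 0.0985, 0.0381]
ee_rot: [179.9, -0.4, -11.1]
contact_force: [0.6, 1.0, 0.2]
grip_width: 0.0003
```

View pics/t8.png

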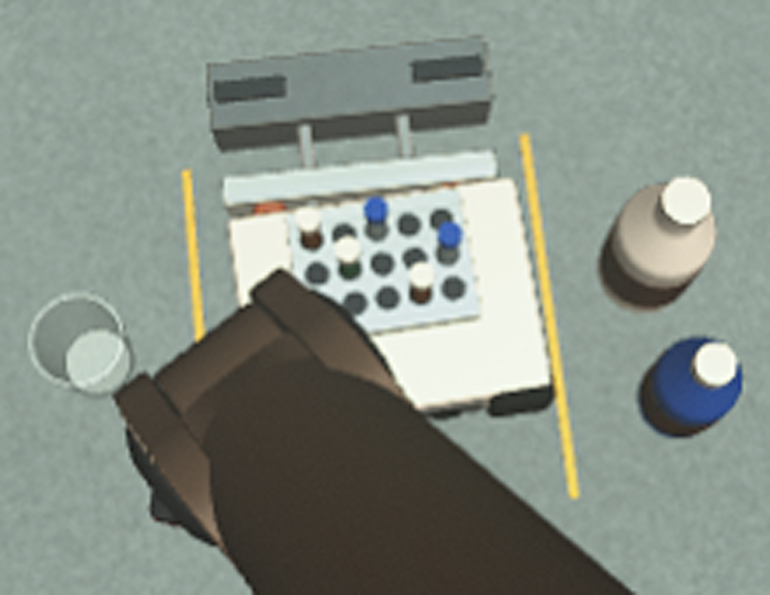

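```bash
python3 - <<'E'
from h import *
fit([(229,220),(514,181),(549,386)],['RL','RR','FR'])
E
```

```text
origin [0.6386 0.0385] yaw 4.06 res mm [[-0.9, -2.1], [-2.0, 0.5], [2.8, 1.6]]
dock rel mm [-7.9 -8. ] rad 0.037
bl [0.5502 0.1124] br [ 0.5615 -0.0472]
```

```bash
python3 -m pendant '{"slide":[[10,-2,0],[6,-1,0],[4,-1.1,0],[4,-1.1,-0.5]],"twist":[[0,0,0],[0,0,0],[0,0,0],[0,0.003,0]]}';python3 -m pendant '{"slide":[[4.5,-1.4,-0.8]],"twist":[[0,0.004,0]]}';python3 -m pendant '{"slide":[[4.5,-1.4,-0.8]],"twist":[[0,0.004,0]]}'
```

```text
clock: 17.8
position: [0.5402, 0.0919, 0.0383]
ee_rot: [179.7, -0.6, -11.4]
contact_force: [-0.7, -0.9, -0.1]
grip_width: 0.0006
clock: 17.9
position: [0.5428, 0.0921, 0.0383]
ee_rot: [179.6, -0.5, -11.5]
contact_force: [-9.8, 4.4, -0.4]
grip_width: 0.0005
clock: 18.0
position: [0.5441, 0.0924, 0.0382]
ee_rot: [179.5, -0.4, -11.5]
contact_force: [-15.7, 1.4, 9.5]
grip_width: 0.0003
```

```bash
python3 -m pendant '{"slide":[[-6,1,0],[-1,-8,0],[5,-1,-0.5]],"twist":[[0.004,-0.002,-0.003],[0.003,-0.002,-0.003],[0,0,0]]}';python3 -m pendant '{"slide":[[4.5,-1.4,-0.8]],"twist":[[0,0.004,0]]}';python3 -m pendant '{"slide":[[4.5,-1.4,-1]],"twist":[[0,0.004,0]]}'
```

```text
clock: 18.3
position: [0.5432, 0.1002, 0.0383]
ee_rot: [179.9, -0.1, -11.2]
contact_force: [-1.2, 0.3, -0.0]
grip_width: 0.0009
clock: 18.4
position: [0.5463, 0.101, 0.0384]
ee_rot: [179.8, -0.1, -11.2]
contact_force: [-7.5, 3.2, -4.2]
grip_width: 0.0004
clock: 18.5
position: [0.5485, 0.1022, 0.0384]
ee_rot: [179.7, -0.0, -11.1]
contact_force: [-12.2, 2.5, -0.1]
grip_width: 0.0005
```

```bash
python3 -m pendant '{"slide":[[4.5,-1.4,-1.2]],"twist":[[0,0.006,0]]}';python3 -m pendant '{"slide":[[4.5,-1.4,-1.2]],"twist":[[0,0.006,0]]}'
```

```text
clock: 18.6
position: [0.5491, 0.1027, 0.0383]
ee_rot: [179.5, 0.1, -11.0]
contact_force: [-18.7, -1.8, 9.3]
grip_width: 0.0005
clock: 18.7
position: [0.549, 0.1027, 0.0384]
ee_rot: [179.2, 0.3, -11.0]
contact_force: [-18.8, -1.4, 11.1]
grip_width: 0.0004
```

```bash
python3 -m pendant '{"slide":[[-10,2,0],[-24,5,0]],"twist":[[0.007,-0.003,0],[0.007,-0.003,0]]}'; python3 - <<'E'
from h import *
snap('top','t9',(205,95,425,265),3.5)
snap('side','s9',(190,120,400,290),3.5)
E
```

```text
clock: 18.9
position: [0.5162, 0.1027, 0.0386]
ee_rot: [-179.9, 0.5, -11.0]
contact_force: [-0.2, 0.5, -0.7]
grip_width: 0.0004
```

View pics/t9.png

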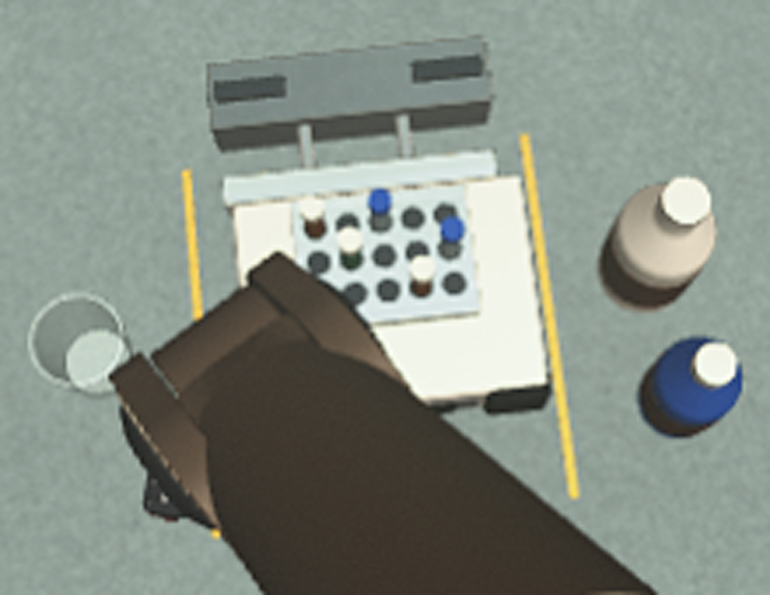

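View pics/s9.png

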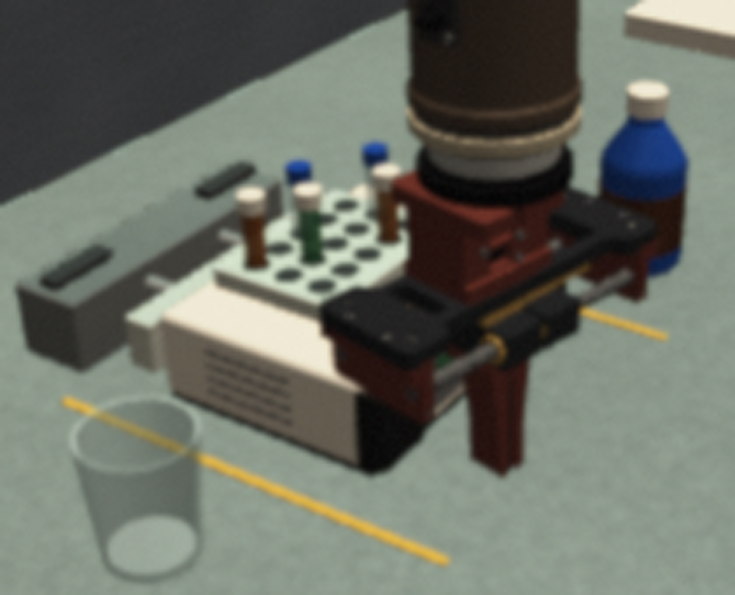

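```bash
python3 - <<'E'
from h import *
fit([(234,207),(520,178),(547,384)],['RL','RR','FR'])
E
```

```text
origin [0.6439 0.0371] yaw 1.93 res mm [[-1.0, -2.0], [-1.8, 0.5], [2.8, 1.5]]
dock rel mm [-2.6 -9.5] rad -0.0
bl [0.5583 0.1143] br [ 0.5637 -0.0456]
```

```bash
python3 -m pendant '{"slide":[[8,37,0],[9,37,0],[10,37,0],[12,37,0],[0,0,0]],"twist":[[0,0,0],[0,0,0],[0,0,0],[0,0,0],[0,0,0]]}'; python3 -m pendant '{"slide":[[12,-2.4,0],[7,-1.4,0],[4,-0.8,0]],"twist":[[0,0,0],[0,0,0],[0,0,0]]}'
```

```text
clock: 19.5
position: [0.5299, -0.0555, 0.0399]
ee_rot: [-179.8, 0.1, -10.8]
contact_force: [-1.1, 0.2, -0.3]
grip_width: 0.0003
clock: 19.8
position: [0.5547, -0.0577, 0.0404]
ee_rot: [-179.9, 0.0, -11.1]
contact_force: [-16.6, 2.0, 13.0]
grip_width: 0.0007
```

```bash
python3 -m pendant '{"slide":[[3,-0.6,-2]],"twist":[[0,0,0]]}'; python3 -m pendant '{"slide":[[4,-0.8,-1]],"twist":[[0,0.004,0]]}';python3 -m pendant '{"slide":[[4.5,-0.9,-1]],"twist":[[0,0.004,0]]}'
```

```text
clock: 19.9
position: [0.5547, -0.0577, 0.041]
ee_rot: [-180.0, 0.4, -11.1]
contact_force: [-10.2, -1.9, -6.1]
grip_width: 0.0005
clock: 20.0
position: [0.5546, -0.0577, 0.0405]
ee_rot: [179.8, 0.7, -11.0]
contact_force: [-13.6, -1.8, 7.8]
grip_width: 0.0003
clock: 20.1
position: [0.5546, -0.0578, 0.0404]
ee_rot: [179.6, 1.0, -11.0]
contact_force: [-16.2, -1.7, 13.9]
grip_width: 0.0003
```

```bash
python3 -m pendant '{"slide":[[4,-0.8,-2.5]],"twist":[[0.004,0.012,0]]}'; python3 -m pendant '{"slide":[[5,-1,-1.5]],"twist":[[0.004,0.01,0]]}'
```

```text
clock: 20.2
position: [0.5545, -0.0577, 0.0412]
ee_rot: [179.7, 0.8, -10.9]
contact_force: [-8.7, -0.3, -6.2]
grip_width: 0.0005
clock: 20.3
position: [0.5547, -0.0577, 0.041]
ee_rot: [179.7, 0.8, -10.9]
contact_force: [-15.0, -1.8, 4.9]
grip_width: 0.0005
```

```bash
python3 -m pendant '{"slide":[[5.5,-1.1,-1.2]],"twist":[[0.002,0.004,0]]}';python3 -m pendant '{"slide":[[5.5,-1.1,-1.5]],"twist":[[0.002,0.004,0]]}'
```

```text
clock: 20.4
position: [0.5547, -0.0578, 0.0409]
ee_rot: [179.6, 1.2, -10.8]
contact_force: [-19.7, -2.7, 15.1]
grip_width: 0.0003
clock: 20.5
position: [0.5546, -0.0578, 0.0411]
ee_rot: [179.5, 1.6, -10.8]
contact_force: [-16.7, -2.1, 8.4]
grip_width: 0.0006
```

```bash
python3 -m pendant '{"slide":[[-10,2,0],[-20,4,0],[-14,-36,0],[-9,-38,0],[-8,-38,0],[-6,-38,0],[0,0,2]],"twist":[[0,-0.014,0],[0.006,-0.014,0],[0,0,0],[0,0,0],[0,0,0],[0,0,0],[0,0,0]]}'; python3 -m pendant '{"slide":[[10,-2,0],[8,-1.5,0]],"twist":[[0,0,0],[0,0,0]]}'
```

```text
clock: 21.2
position: [0.514, 0.1045, 0.0427]
ee_rot: [-180.0, 3.1, -10.7]
contact_force: [0.4, -0.4, -0.4]
grip_width: 0.0007
clock: 21.4
position: [0.5325, 0.1062, 0.0418]
ee_rot: [-179.9, 3.1, -10.4]
contact_force: [0.4, 0.8, -0.6]
grip_width: 0.0005
```

```bash
python3 -m pendant '{"slide":[[0,0,2],[0,0,1.5]],"twist":[[0,0.027,0],[0,0.027,0]]}'; python3 -m pendant '{"slide":[[6,-1.2,0],[4,-0.8,0]],"twist":[[0,0,0],[0,0,0]]}'
```

```text
clock: 21.6
position: [0.5363, 0.1037, 0.038]
ee_rot: [-179.9, -0.1, -10.7]
contact_force: [-0.4, -0.8, 0.4]
grip_width: 0.0004
clock: 21.8
position: [0.5478, 0.1014, 0.038]
ee_rot: [-180.0, -0.1, -10.9]
contact_force: [0.1, 0.5, 0.5]
grip_width: 0.0007
```

```bash
python3 -m pendant '{"slide":[[4,-0.8,-0.5]],"twist":[[0,0,0]]}'; python3 -m pendant '{"slide":[[4,-0.8,-0.5]],"twist":[[0,0,0]]}'; python3 -m pendant '{"slide":[[4.5,-0.9,-1]],"twist":[[0,0.003,0]]}'
```

```text
clock: 21.9
position: [0.5491, 0.1012, 0.0379]
ee_rot: [179.9, 0.3, -10.9]
contact_force: [-25.5, 3.8, 15.2]
grip_width: 0.001
clock: 22.0
position: [0.5489, 0.1012, 0.0378]
ee_rot: [179.7, 0.8, -10.9]
contact_force: [-20.8, 2.1, 17.6]
grip_width: 0.0004
clock: 22.1
position: [0.5488, 0.1012, 0.038]
ee_rot: [179.5, 1.2, -10.8]
contact_force: [-17.6, 1.3, 11.3]
grip_width: 0.0004
```

```bash
python3 -m pendant '{"slide":[[-10,2,0],[-30,5,0],[-40,5,0],[-40,0,-20],[-40,0,-20],[-40,0,-20],[-40,0,-20]],"twist":[[0,0,0],[0,0,0],[0,0,0],[0,0,0],[0,0,0],[0,0,0],[0,0,0]]}'; python3 - <<'E'
from h import *
snap('top','t10',(205,95,425,265),3.5)
snap('side','s10',(190,120,400,290),3.5)
E
```

```text
clock: 22.8
position: [0.3113, 0.1334, 0.1234]
ee_rot: [179.5, 1.4, -11.5]
contact_force: [-0.0, 0.2, 0.7]
grip_width: 0.0007
```

View pics/t10.png

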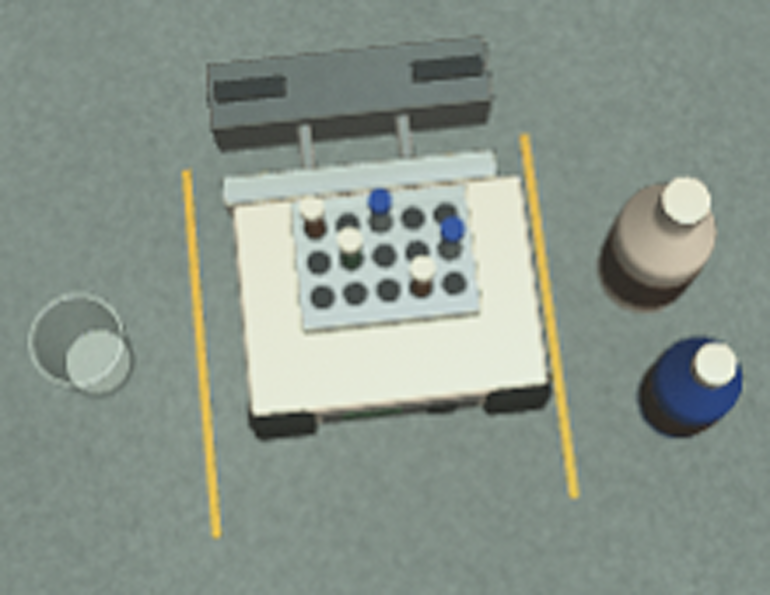

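View pics/s10.png

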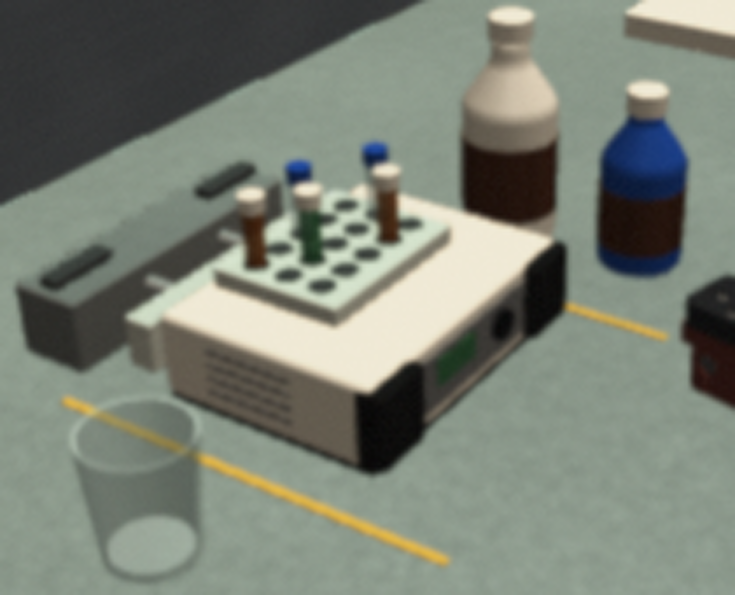

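```bash
python3 - <<'E'
from h import *
fit([(234,207),(520,178),(547,384),(252,413)],['RL','RR','FR','FL'])
# bar near-top edge for comparison and lane centering at z=0
print(sense()['clock'])
E
```

```text
origin [0.6452 0.0367] yaw 1.58 res mm [[-2.9, -1.2], [-2.5, 1.3], [2.2, 1.5], [3.2, -1.6]]
dock rel mm [-1.4 -9.9] rad -0.006
bl [0.56   0.1144] br [ 0.5644 -0.0455]
22.9
```

```bash
python3 - <<'E'
from h import *
hand_in(); print(sense()['clock'])
E
```

```text
the job is handed in; nothing more can be done
the job is handed in; nothing more can be done
```

The heater is docked, square and with both contacts at their hard stops, but my final check on the left bumper may have broken the 25 N limit. I used alternating pushes on the right and left bumpers with the shut fingers, and handed in with the arm withdrawn, at about 23 s on the clock.

**Position:** The last pictures put the heater about 1.4 mm short of the nominal dock origin, within the ±12 mm uncertainty. It is 0.006 rad off square. It sits about 10 mm to the right of the lane's centre line, inside the 15 mm allowance but not exactly central.

**Contacts:** Both bumpers stopped moving while the push force rose to about 18–20 N, so both plungers felt fully in. No copper shows between the heater and the cross bar in the top view. Pictures taken after pushing the left side, and again after both sides and withdrawing, show the heater in the same place.

**Askew:** In the pictures I took it never exceeded about 0.11 rad from the dock's axis, which was its starting angle. The limit is 0.22 rad.

**Surroundings:** The bottles and the beaker look unmoved, and I saw no contact with the panel, block or tubes.

**What went wrong:** In the final check on the left bumper I came in too fast. One force reading was 25.5 N along x, about 30 N including the vertical part. It fell to about 21 N along x on the next step, but the total with the vertical part was still about 27 N. One earlier push on the right bumper also totalled about 25 N (19.7 N along x). All other readings stayed under 25 N.

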